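# Change over the wash-tablet tubs

### The job

The next wash is whites, so change over the wash-tablet tubs: first push the open wine-red lid over so that it falls shut, then push the blue lid up by its front lip and over past upright, so that it leans back and stays open by itself. Only push with the fingers, without forcing the lids; pick nothing up, leave both tubs standing where they are and the other things undisturbed.

Things in the scene. Friction and masses are not known exactly. Their poses are not given: they have to be found in the camera images.
- blue_tub: Loose white plastic tub of wash tablets (about 1.8 kg), 100 (its x) x 150 (its y) x 100 mm high, 4 mm walls, with a navy blue lid and a navy blue patch on its front. Origin at the centre of its underside; x points from its front to its hinged rear, z up. Its front roughly faces the robot's right (-y), its hinge the left. The tablets inside lie below 65 mm.
- blue_lid (a joint): Hinge of the navy blue lid on the tub's rear top edge, starts shut. 0 = shut flat on the rim, 1.57 = upright, 1.9 rad = open, leaning back on its stop. No spring or catch, light damping: it falls shut below 1.57 and falls open beyond it.
- blue_hinge (a point): Middle of the navy blue lid's hinge line, on the tub's rear top edge (100 mm above the table); fixed to the tub, axes as the tub's. The lid (about 120 g), a flat plate 100 long x 150 wide x 6 mm plus its front lip, swings about its y axis.
- blue_lip (a point): Middle of the front edge of the navy blue lid's lip, at its underside. The lip, 90 wide and 6 mm thick, carries the lid plate on 25 mm beyond the tub's front wall, with nothing under it down to the table: a fingertip slanted in below it lifts the lid with about 1 N. The point lies 125 mm in front of the hinge and level with it when shut; open at 1.9 rad, 40 mm behind and 118 mm above the hinge. Moves with the lid.
- red_tub: Loose white plastic tub of wash tablets (about 1.8 kg), 100 (its x) x 150 (its y) x 100 mm high, 4 mm walls, with a dark wine-red lid and a dark wine-red patch on its front. Origin at the centre of its underside; x points from its front to its hinged rear, z up. Its front roughly faces the robot's right (-y), its hinge the left. The tablets inside lie below 65 mm.
- red_lid (a joint): Hinge of the dark wine-red lid on the tub's rear top edge, starts standing open, leaning back against its stop. 0 = shut flat on the rim, 1.57 = upright, 1.9 rad = open, leaning back on its stop. No spring or catch, light damping: it falls shut below 1.57 and falls open beyond it.
- red_hinge (a point): Middle of the dark wine-red lid's hinge line, on the tub's rear top edge (100 mm above the table); fixed to the tub, axes as the tub's. The lid (about 120 g), a flat plate 100 long x 150 wide x 6 mm plus its front lip, swings about its y axis.
- red_lip (a point): Middle of the front edge of the dark wine-red lid's lip, at its underside. The lip, 90 wide and 6 mm thick, carries the lid plate on 25 mm beyond the tub's front wall, with nothing under it down to the table: a fingertip slanted in below it lifts the lid with about 1 N. The point lies 125 mm in front of the hinge and level with it when shut; open at 1.9 rad, 40 mm behind and 118 mm above the hinge. Moves with the lid.
- dosing_cup: Loose yellow dosing cup, 54 mm wide, 45 mm high; origin at its underside's centre. Bystander.
- detergent: Loose blue bottle with pink cap, 76 mm wide, 170 mm high; origin at its underside's centre. Bystander.
- softener: Loose pink bottle with blue cap, 68 mm wide, 160 mm high; origin at its underside's centre. Bystander.
- salt_jar: Loose white jar with green cap, 72 mm wide, 90 mm high; origin at its underside's centre. Bystander.
- spray: Loose clear spray bottle with green trigger head, 68 mm wide, 176 mm high; origin at its underside's centre. Bystander.
- brush: Loose flat brush with a wooden handle and grey head, lying on the table; origin at its underside. Bystander.
Things that resemble listed ones, but are neither listed nor needed, are in the scene too. Leave any yellow look-alike of the blue_tub alone. What is shaped like the red_tub but green is not meant.

How it is judged:
By the outcome, as a careful person would: the job done as asked, in the order asked, and still so for the second after the job is handed in, with the robot touching nothing.
It also fails if it takes over 59 s, if anything falls off the work surface, if the arm or the gripper's body presses on something with over 40 N, if the wrist force passes 120 N, or if a joint passes its speed limit or range.

### The arm

A 6-joint arm with a two-finger parallel gripper is mounted at the origin on the work surface. World frame = base frame: x ahead of the robot, y to its left, z up, the work surface at z = 0. Lengths are in m, angles in rad, forces in N, time in s.
With the tool pointing down it reaches from about 0.225 to 0.875 m from the base axis. Payload 3.4 kg.
Tool frame: the origin (TCP) lies on the centre line of the jaws, within the pads' length; the fingertips stand 11 mm ahead of it and the grasp point (between the pads) lies 8 mm behind it; z points along the fingers, y is the line along which they close (so a half turn about z gives the same grasp; the last joint's range is limited). The gripper opens to 85 mm and grips with 20 to 120 N. Pads are 22 mm wide; open, the fingers measure 114 mm over their backs; the gripper's body (76 mm by 85 mm) begins 54 mm behind the grasp point. The pads swing forward as they close: fully open they stand 13 mm farther back than shut.
Start: joints at [-1.323, 0.276, 1.505, -0, 1.361, -0.121], TCP at [0.207, -0.536, 0.242] pointing down, gripper open.
Joint ranges: [-2.89, 2.89], [-0.75, 2.08], [0.22, 2.7], [-1.18, 4.32], [0.11, 2.71], [-2.7, 2.7]. Speed limits (rad/s): [2.57, 2.57, 3.14, 3.14, 3.14, 3.14].

### API

Orientations are given as a unit quaternion [w, x, y, z].
In Python, from rig import manip, eyes, job gives the robot as it stands.
- The arm moves only by the tool drive_tool, never from a script. Its argument "rows" is a list of rows, each a list of 3 entries, a list of its own where there are three numbers: the turn, a rotation vector about the world's x, y, z in rad, then the shift along the world's x, y, z in cm, then the finger opening in cm, from 0 to 8.54. A call has 1 to 8 rows; each row shifts and turns the commanded pose from where the row before left it; what a row does not reach is not made up. A row lasts 1/8 s, in which the tool goes at most 62.5 mm and 10.7 degrees, less where a joint would pass 70% of its speed; a pose out of reach is approached as far as the arm can. A call is refused whole if a number of a shift passes 6.25 or a number of a turn 0.188, either way. A call with a gripper value outside its range is refused whole. The fingers move at their own pace and stop on an object; "force" is the grip in N (left out, the last holds). Time passes only in rows, so rows that do not move let the fingers close. It gives the time, the measured TCP pose, the force, the opening and the grip force at its end, in the units of the state.
- manip.get_state(): the state, without advancing time (a new reading comes with each control period).
- eyes.get_image(name): name is "scene" or "top" or "wrist"; returns the picture (420x560x3 uint8, red, green, blue); there is no depth.
- eyes.get_calibration(name): a dict with "camera_matrix" (3x3 intrinsics, pixels), "k1" (the pictures are not rectified: a ray, as slopes to the right and down, at radius r is drawn at 1 + k1 r^2 times it, then the intrinsics apply), "view" (4x4, takes a point from world to camera coordinates). Camera axes: x right, y up, looking along -z (the intrinsics and any distortion apply to the point x, -y, -z); pixel columns grow to the right and rows downward; lengths in m; the calibration is good to about 2 mm. A picture is of the moment at which its call begins: read the wrist's pose just before it. get_calibration takes no time and is no camera call; for the wrist camera it gives the pose at the moment of the call.
- job.sign_off(): hands the job in; it is judged then, once.
The state is a dict: "clock": time; "qpos": joint angles; "qd": joint speeds; "effort": joint torques, N m; "position": TCP position; "ee_rot": TCP orientation; "contact_force": force on the tool from outside, world axes, zero at the start; "moment": the same for the moment, N m; "width": finger opening in m; "gripper_force": force on a finger pad.
Only numpy, scipy, OpenCV 4.12 (cv2) and the standard library are available. Lean on these libraries where they do the work, as an engineer would, in place of code of your own. Each camera call takes 0.05 s, during which the arm holds its last target. There are 200 camera calls.

## Working session

There is one attempt and no reset: what is moved stays moved. The work goes in short steps, Python scripts to look and compute and a tool call to move; the robot and the scene stay as the last step left them, time stands still between calls to the robot, and variables do not carry over. Pictures are saved under pics/ and viewed, at most 10 in all, crops included, and the job is handed in when it is done.

Besides the shell and the picture viewer there is one more tool, called after "Emit:" as a command line: name --argument value ..., lists and objects as JSON in quotes. drive_tool: Moves the arm, as the interface text tells. Its arguments: {"type":"object","properties":{"rows":{"type":"array"},"force":{"type":"number"}},"required":["rows"]}

```bash
mkdir -p pics; python3 - <<'E'
from rig import manip, eyes
import cv2,json,numpy as np
for n in("scene","top"):
    cv2.imwrite(f"pics/{n}0.png",eyes.get_image(n)[:,:,::-1])
    c=eyes.get_calibration(n);print(n,{k:np.round(v,4).tolist() for k,v in c.items()})
s=manip.get_state();print(s["clock"],s["position"],s["ee_rot"])
E
```

```text
scene {'camera_matrix': [[403.0386, 0.0, 280.8054], [0.0, 403.0386, 209.8795], [0.0, 0.0, 1.0]], 'k1': 0.0229, 'view': [[-0.7059, 0.7083, -0.003, 0.3664], [-0.6244, -0.6203, 0.4747, 0.3056], [0.3344, 0.3369, 0.8802, -1.2895], [0.0, 0.0, 0.0, 1.0]]}
top {'camera_matrix': [[421.7646, 0.0, 281.2477], [0.0, 421.7646, 218.6249], [0.0, 0.0, 1.0]], 'k1': -0.0018, 'view': [[-0.0048, -1.0, -0.0003, -0.0005], [0.9897, -0.0048, 0.1434, -0.5515], [-0.1434, 0.0004, 0.9897, -1.1965], [0.0, 0.0, 0.0, 1.0]]}
0.1 [ 0.2071626  -0.53591357  0.2415306 ] [-8.00200126e-04  9.83044566e-01  1.83365031e-01 -7.95434393e-05]
```

View pics/scene0.png

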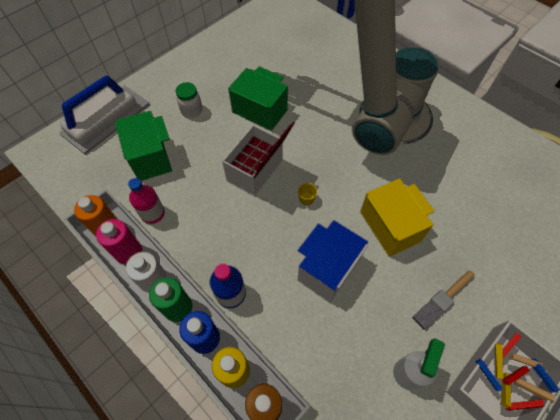

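View pics/top0.png

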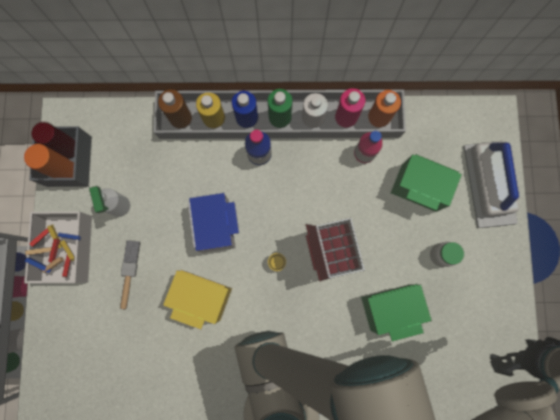

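The scene view shows the open red tub at (255,160) and the shut blue tub at (333,255). In the top view the blue lid is at (213,222) with its lip facing right (-y). The red tub is at (335,250) with its lid leaning left, and the cup at (277,262) stands between the two tubs.

```bash
python3 - <<'E'
import cv2,numpy as np
a=cv2.imread("pics/top0.png")[180:290,180:370]
b=cv2.imread("pics/scene0.png")[110:310,215:385]
cv2.imwrite("pics/c1.png",cv2.resize(a,None,fx=4,fy=4,interpolation=2))
cv2.imwrite("pics/c2.png",cv2.resize(b,None,fx=3,fy=3,interpolation=2))
E
```

```text
(no output)
```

View pics/c1.png

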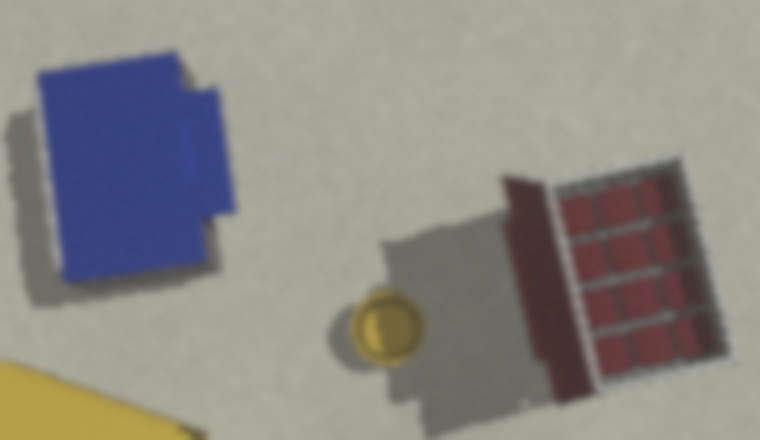

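View pics/c2.png

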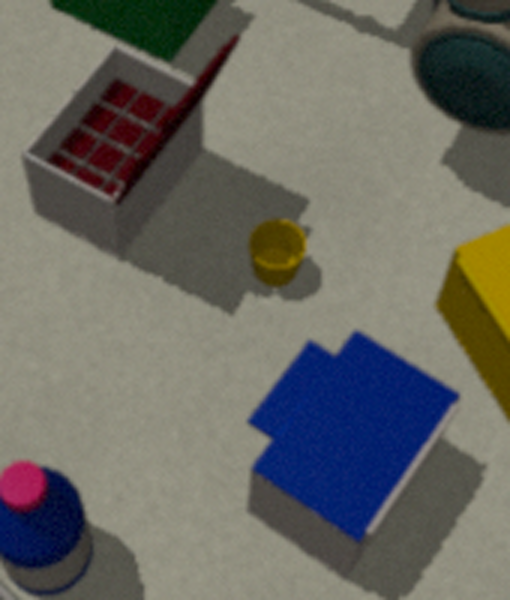

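Blue lid, top crop: plate corners (38,72), (65,284), (178,52), (207,262) and lip corners (218,88), (236,212). Red rim, top crop: (550,185), (598,390), (682,158), (730,355). The matching corners also show in the scene crop, so I'll fit the poses from both.

```bash
cat > h.py <<'E'
import numpy as np, cv2
from rig import manip, eyes
def proj(c,P):
    P=np.atleast_2d(P);V=np.array(c["view"]);q=P@V[:3,:3].T+V[:3,3]
    s=np.c_[q[:,0],-q[:,1]]/-q[:,2:];s=s*(1+c["k1"]*(s**2).sum(1,keepdims=True))
    K=np.array(c["camera_matrix"]);return s*[K[0,0],K[1,1]]+K[:2,2]
def frame(p):  # hinge x,y,yaw of tub x
    x=np.array([np.cos(p[2]),np.sin(p[2])]);return x,np.array([-x[1],x[0]])
def pts(p,L):  # local (x from hinge, y, z)
    L=np.array(L);x,y=frame(p);return np.c_[p[:2]+L[:,:1]*x+L[:,1:2]*y,L[:,2]]
E
python3 - <<'E'
from h import *
from scipy.optimize import least_squares
ct,cs=eyes.get_calibration("top"),eyes.get_calibration("scene")
T=lambda a:np.array(a)/4+180-.375
S=lambda a:np.array(a)/3+[215,110]-.33
z=.106
bl=[[0,-.075,z],[0,.075,z],[-.1,-.075,z],[-.1,.075,z],[-.125,-.045,z],[-.125,.045,z]]
bt=T([[38,72],[65,284],[178,52],[207,262],[218,88],[236,212]])
bs=S([[362,540],[459,397],[255,468],[357,332],[250,422],[310,342]])
rl=[[0,-.075,.1],[0,.075,.1],[-.1,-.075,.1],[-.1,.075,.1]]
rt=T([[550,185],[598,390],[682,158],[730,355]])
rs=S([[120,200],[115,45],[25,155]])
fb=least_squares(lambda p:np.r_[(proj(ct,pts(p,bl))-bt).ravel(),(proj(cs,pts(p,bl))-bs).ravel()],[.5,.2,1.57])
fr=least_squares(lambda p:np.r_[(proj(ct,pts(p,rl))-rt).ravel(),(proj(cs,pts(p,[rl[0],rl[3],rl[2]]))-rs).ravel()],[.5,-.1,1.57])
for f,l in((fb,bl),(fr,rl)):
    print(f.x,np.round(f.fun,1));print(np.round(pts(f.x,l),3))
def lid(p,th):
    return pts(p,[[-.1*np.cos(th),s*.075,.1+.1*np.sin(th)] for s in(-1,1)]+[[-.125*np.cos(th),0,.1+.125*np.sin(th)]])
L=lid(fr.x,1.9);print(L);print((proj(ct,L)-180)*4)
# cup
def ray(c,uv,z):
    return least_squares(lambda q:(proj(c,[q[0],q[1],z])-uv).ravel(),[.5,0]).x
print("cup",ray(ct,T([388,328]),.04))
for n,uv,zz in (("det",(258,140),.17),("yel1",(205,275),.1),("yel2",(228,290),.1),("grn",(425,290),.1),("soft",(374,138),.16)):print(n,ray(ct,uv,zz))
E
```

```text
[0.52931531 0.24578053 1.72416223] [-1.2 -0.4 -1.  -0.3 -0.7 -0.9 -0.4 -0.6 -0.4 -0.9 -0.2 -0.2 -0.2  0.4
  1.2 -1.3 -1.  -0.4 -0.1 -1.6 -0.7 -0.6  0.3 -1.5]
[[0.603 0.257 0.106]
 [0.455 0.234 0.106]
 [0.619 0.158 0.106]
 [0.47  0.135 0.106]
 [0.593 0.129 0.106]
 [0.504 0.115 0.106]]
[ 0.45001668 -0.11390663  1.80358789] [-2.2 -0.4 -0.7  1.3 -0.5 -2.   1.7  1.4 -1.1  0.6  0.2 -1.2 -0.5 -0.7]
[[ 0.523 -0.097  0.1  ]
 [ 0.377 -0.131  0.1  ]
 [ 0.546 -0.194  0.1  ]
 [ 0.4   -0.229  0.1  ]]
[[ 0.51553552 -0.0651476   0.19463001]
 [ 0.36958159 -0.09975181  0.19463001]
 [ 0.44069403 -0.07458548  0.21828751]]
[[502.24136585 174.92200138]
 [560.50274246 405.60230153]
 [521.24190008 289.75019502]]
cup [0.42601155 0.01081117]
det [0.74676636 0.05847772]
yel1 [0.38798145 0.2061111 ]
yel2 [0.34722994 0.14267949]
grn [ 0.34464065 -0.39326448]
soft [ 0.7543038  -0.25630849]
```

Emit:
drive_tool --rows '[[[0,0,0.17],[0,2,3],0],[[0,0,0.17],[2,4.5,3],0],[[0,0,0.17],[2.5,5,2],0],[[0,0,0.17],[2.5,5,0],0],[[0,0,0.17],[2.5,5,0],0],[[0,0,0.17],[2.5,5,0],0],[[0,0,0.17],[2.5,5,0],0],[[0,0,0.17],[2.5,5,0],0]]' --force 20

```text
clock: 1.1
position: [0.3776, -0.1696, 0.3221]
ee_rot: [0.0, 0.647, 0.762, 0.0]
contact_force: [0.9, -0.9, 0.7]
width: -0.0002
gripper_force: 0.0
```

Emit:
drive_tool --rows '[[[0,0,0],[1.5,4.5,0],0],[[0,0,0],[1.5,4.5,0],0],[[0,0,0],[1.5,4,0],0],[[0,0,0],[0.5,2.4,0],0],[[0,0,0],[0,0,-4],0],[[0,0,0],[0,0,-4],0],[[0,0,0],[0,0,-4],0],[[0,0,0],[0,0,-0.5],0]]'

```text
clock: 2.1
position: [0.4249, -0.0168, 0.1949]
ee_rot: [-0.003, 0.649, 0.761, -0.002]
contact_force: [0.2, -0.1, 0.3]
width: 0.0
gripper_force: 0.0
```

```bash
python3 - <<'E'
from h import *
s=manip.get_state();print(s["position"],s["qpos"],s["contact_force"])
a=eyes.get_image("scene")[60:260,180:400,::-1]
cv2.imwrite("pics/c3.png",cv2.resize(a,None,fx=3,fy=3,interpolation=2))
E
```

```text
[ 0.42491739 -0.01684319  0.19490029] [-2.03572887e-01  8.78007975e-02  1.87223191e+00  3.06321827e-05
  1.18820651e+00 -3.61678074e-01] [ 0.24257872 -0.1111272   0.25487267]
```

View pics/c3.png

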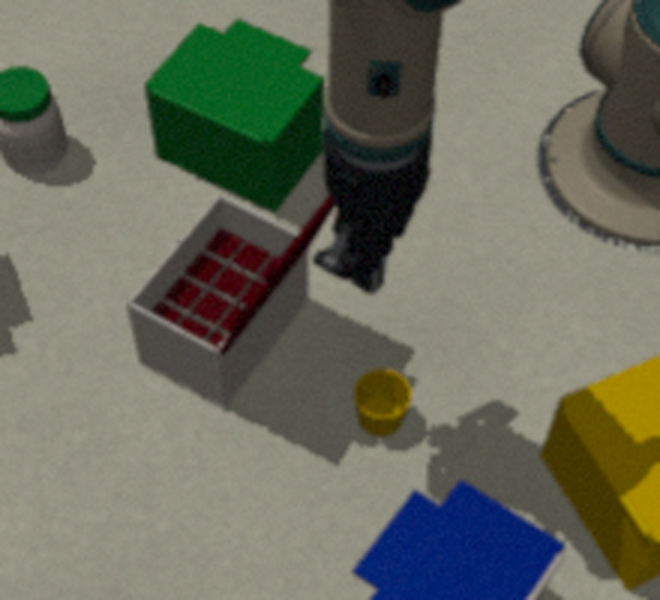

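The closed fingers at (355,262) stand behind the red lid with nothing touching. I'll push toward the hinge and over.

Emit:
drive_tool --rows '[[[0,0,0],[0.4,-2,0],0],[[0,0,0],[0.4,-1.5,0],0],[[0,0,0],[0.3,-1.2,0],0],[[0,0,0],[0.3,-1.2,0],0],[[0,0,0],[0.3,-1.2,0],0],[[0,0,0],[0.3,-1.2,0],0],[[0,0,0],[0.3,-1.2,0],0],[[0,0,0],[0.3,-1.2,0],0]]'

```text
clock: 3.15
position: [0.4535, -0.1252, 0.1973]
ee_rot: [0.0, 0.649, 0.761, -0.0]
contact_force: [-0.3, -0.2, -1.0]
width: 0.0001
gripper_force: 0.0
```

Emit:
drive_tool --rows '[[[0,0,0],[0.2,-1,0],0],[[0,0,0],[0.2,-1,0],0],[[0,0,0],[0,0,0],0],[[0,0,0],[0,0,0],0],[[0,0,0],[0,0,1],0],[[0,0,0],[0,0,4],0],[[0,0,0],[0,0,4],0],[[0,0,0],[0,0,3],0]]'

```text
clock: 4.15
position: [0.4576, -0.1441, 0.32]
ee_rot: [0.001, 0.649, 0.761, 0.0]
contact_force: [-0.4, -0.1, 0.3]
width: -0.0002
gripper_force: 0.0
```

```bash
python3 - <<'E'
from h import *
s=manip.get_state();print(s["position"],s["qpos"],s["contact_force"])
a=eyes.get_image("scene")[60:260,180:400,::-1]
cv2.imwrite("pics/c4.png",cv2.resize(a,None,fx=3,fy=3,interpolation=2))
E
```

```text
[ 0.45760252 -0.14412668  0.32001064] [-4.50396606e-01  9.21785278e-02  1.55009098e+00  1.45099584e-04
  1.49639452e+00 -6.09073241e-01] [-0.38214566 -0.11783836  0.319439  ]
```

View pics/c4.png

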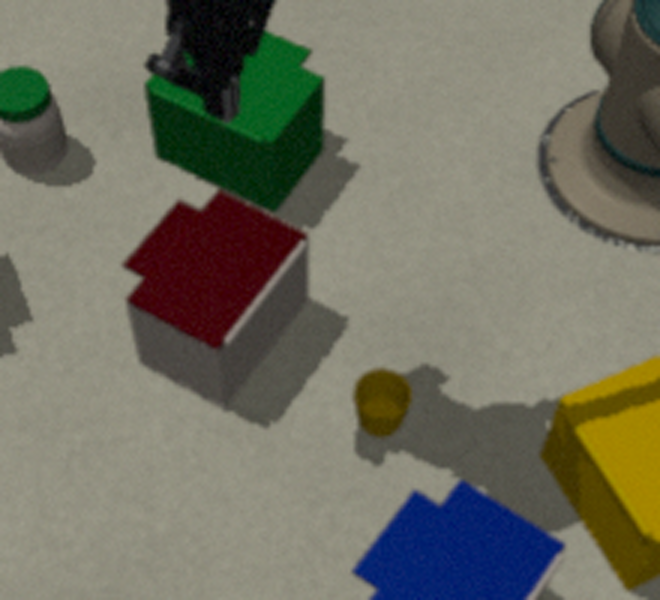

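The red lid at (215,270) is shut and its tub has not moved. Next I'll tilt the tool for the blue lip.

Emit:
drive_tool --rows '[[[0.143,0.022,0],[1.5,2,1],0],[[0.143,0.022,0],[1.5,2.5,1],0],[[0.143,0.022,0],[1.5,3,0],0],[[0.143,0.022,0],[1.5,3,0],0],[[0.143,0.022,0],[1.5,3,0],0],[[0.143,0.022,0],[1.5,3,0],0],[[0,0,0],[0.8,1,-3],0],[[0,0,0],[0,0,-4],0]]'

```text
clock: 5.2
position: [0.5561, 0.0311, 0.2668]
ee_rot: [-0.317, 0.588, 0.691, 0.275]
contact_force: [0.4, -0.3, 0.1]
width: 0.0
gripper_force: 0.0
```

```bash
python3 - <<'E'
from h import *
from scipy.spatial.transform import Rotation as R
s=manip.get_state();q=s["ee_rot"];print(s["position"],s["qpos"]);print(R.from_quat(np.r_[q[1:],q[0]]).as_matrix().round(3))
E
```

```text
[0.55609398 0.03113588 0.26678452] [-0.483756    0.44007782  1.5068373   0.67365792  1.75483005 -0.71389749]
[[-0.106  0.988 -0.115]
 [ 0.639  0.157  0.753]
 [ 0.762  0.006 -0.647]]
```

Emit:
drive_tool --rows '[[[0,0,0],[0,0.5,-4],0],[[0,0,0],[0,0.5,-4],0],[[0,0,0],[0,0.5,-4],0],[[0,0,0],[0,0,-4],0],[[0,0,0],[0,0,-2],0],[[0,0,0],[0,0,-1],0],[[0,0,0],[0,0,0],0]]'

```text
clock: 6.08
position: [0.5556, 0.0456, 0.0776]
ee_rot: [-0.318, 0.589, 0.69, 0.275]
contact_force: [0.1, -0.6, 0.5]
width: -0.0001
gripper_force: 0.0
```

```bash
python3 - <<'E'
from h import *
s=manip.get_state();print(s["position"],s["contact_force"])
a=eyes.get_image("scene")[130:330,220:420,::-1]
b=eyes.get_image("top")[150:290,180:320,::-1]
f=lambda a,k:cv2.resize(a,(400,400),interpolation=2)
cv2.imwrite("pics/c5.png",np.hstack([f(a,2),f(b,2)]))
E
```

```text
[0.5556093  0.04557733 0.07764552] [ 0.12426666 -0.64113434  0.54689534]
```

View pics/c5.png

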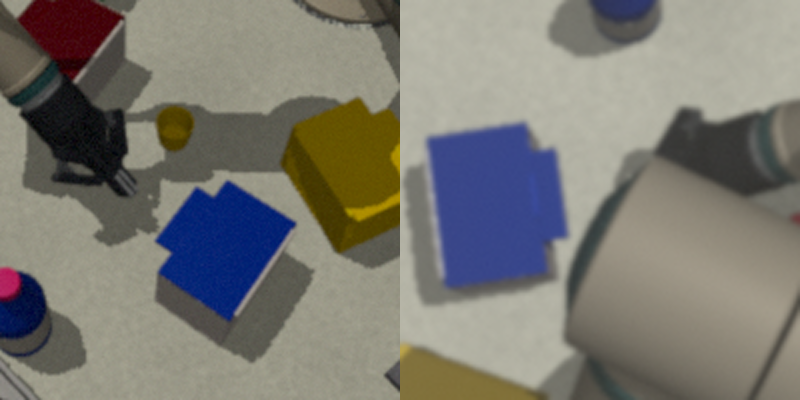

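The fingers slant toward the lip; in the left half of the picture the fingertip is at (128,190) and the lip at (180,215). I'll slide in under the lip.

Emit:
drive_tool --rows '[[[0,0,0],[-0.2,2.5,0],0],[[0,0,0],[-0.2,2.5,0],0],[[0,0,0],[-0.2,1.5,0],0],[[0,0,0],[-0.1,1,0],0],[[0,0,0],[0,0,0],0]]'

```text
clock: 6.8
position: [0.5479, 0.1216, 0.0774]
ee_rot: [-0.319, 0.588, 0.691, 0.274]
contact_force: [-0.0, 0.3, 0.1]
width: -0.0005
gripper_force: 0.0
```

Emit:
drive_tool --rows '[[[0,0,0],[0,0,0.8],0],[[0,0,0],[0,0,0.8],0],[[0,0,0],[0,0,0.8],0],[[0,0,0],[0,0,0.6],0],[[0,0,0],[0,0,0],0]]'

```text
clock: 7.42
position: [0.5486, 0.1203, 0.1078]
ee_rot: [-0.318, 0.589, 0.69, 0.275]
contact_force: [0.6, -1.2, -0.0]
width: -0.0003
gripper_force: 0.5
```

```bash
python3 - <<'E'
from h import *
s=manip.get_state();print(s["position"],s["contact_force"])
a=eyes.get_image("scene")[130:330,220:420,::-1]
b=eyes.get_image("top")[150:290,180:320,::-1]
f=lambda a,k:cv2.resize(a,(400,400),interpolation=2)
cv2.imwrite("pics/c6.png",np.hstack([f(a,2),f(b,2)]))
E
```

```text
[0.54862387 0.12025325 0.10781165] [ 0.55742035 -1.24143604 -0.03630658]
```

View pics/c6.png

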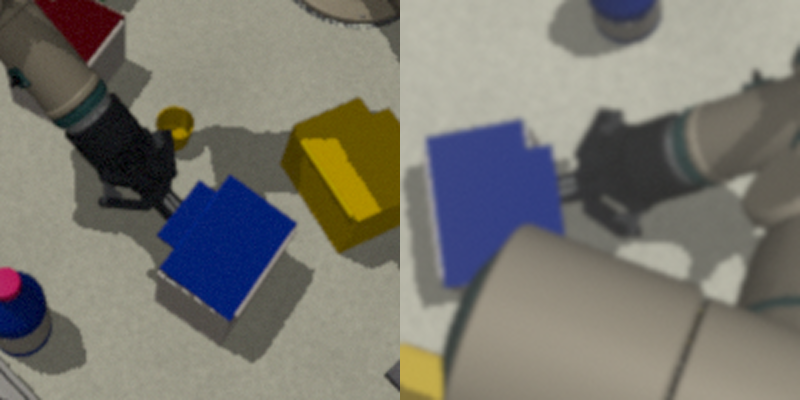

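The lid is lifting; its lip rests on the fingertips at (175,210) in the left half. I'll follow the arc.

Emit:
drive_tool --rows '[[[0,0,0],[0,0,0.9],0],[[0,0,0],[0,0.1,0.9],0],[[0,0,0],[0,0.1,0.9],0],[[0,0,0],[-0.1,0.6,0.8],0],[[0,0,0],[-0.1,0.7,0.8],0],[[0,0,0],[-0.1,0.7,0.8],0],[[0,0,0],[-0.1,0.8,0.8],0]]'

```text
clock: 8.4
position: [0.5441, 0.1513, 0.1669]
ee_rot: [-0.319, 0.589, 0.69, 0.275]
contact_force: [0.3, -0.3, -0.2]
width: -0.0001
gripper_force: 0.3
```

Emit:
drive_tool --rows '[[[0,0,0],[-0.1,0.8,0.6],0],[[0,0,0],[-0.1,0.8,0.5],0],[[0,0,0],[-0.1,0.8,0.5],0],[[0,0,0],[-0.1,0.8,0.3],0],[[0,0,0],[-0.1,0.8,0.3],0],[[0,0,0],[-0.1,0.8,0.2],0],[[0,0,0],[-0.1,0.8,0.1],0]]'

```text
clock: 9.28
position: [0.5372, 0.2072, 0.1914]
ee_rot: [-0.318, 0.589, 0.69, 0.275]
contact_force: [-0.5, -1.1, 0.3]
width: 0.0002
gripper_force: 0.2
```

```bash
python3 - <<'E'
from h import *
s=manip.get_state();print(s["position"],s["contact_force"])
a=eyes.get_image("scene")[130:330,220:420,::-1]
b=eyes.get_image("top")[150:290,180:320,::-1]
f=lambda a,k:cv2.resize(a,(400,400),interpolation=2)
cv2.imwrite("pics/c7.png",np.hstack([f(a,2),f(b,2)]))
E
```

```text
[0.53722025 0.20719998 0.19143557] [-0.49171972 -1.0620136   0.30261329]
```

View pics/c7.png

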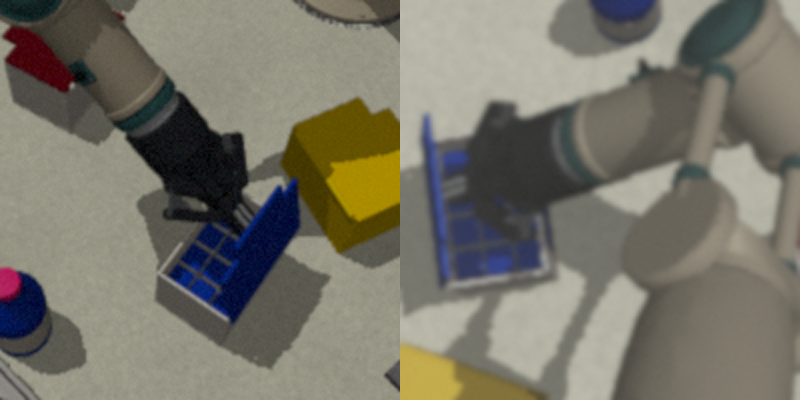

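The blue lid is nearly upright at (270,235) in the left half. I'll push a little over 4 cm more, then retreat.

Emit:
drive_tool --rows '[[[0,0,0],[-0.1,0.8,0],0],[[0,0,0],[-0.1,0.8,0],0],[[0,0,0],[-0.1,0.8,0],0],[[0,0,0],[-0.1,0.7,0],0],[[0,0,0],[-0.1,0.7,0],0],[[0,0,0],[-0.1,0.7,0],0],[[0,0,0],[0,0,0],0],[[0,0,0],[0,0,0],0]]'

```text
clock: 10.38
position: [0.5313, 0.2516, 0.1913]
ee_rot: [-0.318, 0.589, 0.69, 0.275]
contact_force: [-0.3, 0.0, 0.2]
width: 0.0
gripper_force: 0.0
```

Emit:
drive_tool --rows '[[[0,0,0],[0.1,-0.8,0.3],0],[[0,0,0],[0.2,-2,1],0],[[0,0,0],[0.3,-3,2],0],[[0,0,0],[0.3,-4,3],0],[[0,0,0],[0.3,-4,3],0],[[0,0,0],[0,-4,3],0],[[0,0,0],[0,-4,1],0],[[0,0,0],[0,0,0],0]]'

```text
clock: 11.38
position: [0.5443, 0.0303, 0.3248]
ee_rot: [-0.317, 0.59, 0.689, 0.275]
contact_force: [-0.1, 0.5, -0.0]
width: 0.0001
gripper_force: 0.0
```

```bash
python3 - <<'E'
from h import *
s=manip.get_state();print(s["position"],s["contact_force"])
a=eyes.get_image("scene")[90:330,200:440,::-1]
b=eyes.get_image("top")[130:310,170:350,::-1]
f=lambda a,k:cv2.resize(a,(400,400),interpolation=2)
cv2.imwrite("pics/c8.png",np.hstack([f(a,2),f(b,2)]))
E
```

```text
[0.54431237 0.03028095 0.32476755] [-0.11647592  0.52434136 -0.02309415]
```

View pics/c8.png

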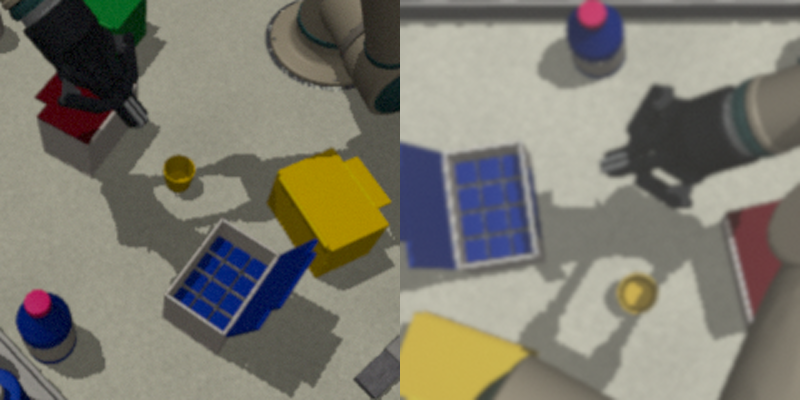

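The blue lid leans back open, the tub and cup are unmoved, the red lid is shut, and the arm is clear of everything.

```bash
python3 -c "
from rig import job
print(job.sign_off())"
```

```text
the job is handed in; nothing more can be done
None
```

The red lid was pushed shut first, then the blue lid was pushed over and leans open by itself; in the last pictures both tubs and the nearby cup stood where they were, and the job is handed in.

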